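Centre the mould under the press pad and hold it up with the cam lever

TASK

Turn the handwheel of the small mould press until the aluminium mould on the carriage is centred, along the slide, under the round pad. Then swing the cam lever up to its highest lift, where it stands straight up and the mould presses against the pad, and hold it there: it springs back when let go, so finish while still holding it. Move the carriage and the mould only by the wheel and the lever, without touching them, and do not disturb the other things on the bench.

Things in the scene. Friction and masses are not known exactly. Their poses are not given: they have to be found in the camera images.
- fixture: the mould press: a grey steel base plate 250 x 420 x 12 mm, fixed to the bench, turned differently each time. Origin on the bench top; the plate reaches 135 mm to -x, 115 mm to +x and 210 mm to either side in y. x points away from the robot, y to the left along the slide, z up
- handwheel (a joint): angle (rad) of the handwheel, 0 at the start, growing as it is turned clockwise seen from above; each radian moves the carriage 10 mm along the fixture's +y (a full turn 63 mm). Range -0.6 to 6.5; stiff (0.08 N m), it stays where it is left
- wheel_center (a point): centre of the handwheel, a black knurled disc 54 mm in diameter and 22 mm thick (the point is half-way up, 89 mm above the bench) lying flat on a vertical axis on a white box 50 mm wide at the front left of the press; the box's top lies 26 mm below the disc's underside. It can be gripped across its diameter in any direction
- mould_center (a point): centre of the aluminium mould, a loose block 68 x 50 x 25 mm (x, y, z) lying on the two cam shafts inside the window of the carriage, which guides it with about 1.5 mm play; leave it lying there. At the start its top is 80 mm above the bench and 3 mm below the pad
- mould: the same mould; origin at the centre of its underside
- carriage: the dark steel carriage, an open frame 115 x 90 mm on legs (top 77 mm above the bench), sliding on two rails, driven by the handwheel; its window takes the mould along. Origin at the bench's level below the window's centre, axes as the fixture's
- press: the white press column with its overhanging arm (32 mm wide, centred over the pad; top 161 mm above the bench), fixed behind the slide at a place that differs each time, 20 to 36 mm to the fixture's +y from where the carriage starts. Origin at bench level straight below the pad, axes as the fixture's
- pad: the round black pad, 28 mm in diameter, hanging below the arm's tip; origin at the centre of its underside, 83 mm above the bench. It gives upward on a spring (3.6 N to start it, then 0.9 N per mm)
- cam_hinge (a point): the axis of the cam shaft at the lever, at the right end of the press, 40 mm above the bench; the axis runs along the fixture's y
- cam_lever (a joint): lever angle (rad). 0: rest, leaning 1.3 rad (74 degrees) from upright to the fixture's -x (towards the robot); grows as it is swung up and over to +x. At 1.3 it stands straight up and the cams lift the mould highest, 8 mm; beyond, it sinks again; stop at 2.0. A spring drives it back to 0 when let go (2 to 4 N at the grip; swinging it up takes up to about 6 N)
- lever_grip (a point): centre of the black revolving grip at the lever's end, 120 mm from the cam axis: a drum 24 mm in diameter, 32 mm wide between its flat ends, spinning freely about an axis along the fixture's y. At rest 72 mm above the bench and 116 mm to the fixture's -x of the cam axis; upright 160 mm above the bench. Pinched by its flat ends from above it can be moved on its arc without turning the hand; or pushed
- wax_jar: bystander: small white jar with steel lid, 30 mm across, 32 mm high, on the base plate in front of the carriage; origin at its underside
- bobbin: bystander: brass bobbin 28 mm across, 22 mm high, on the base plate between the jar and the handwheel; origin at its underside
- spare_mould: bystander: another aluminium mould, 68 x 50 x 25 mm, lying on the bench to the left; origin at its underside
- hammer: bystander: hammer lying on the bench to the right; origin at its underside
- spray_can: bystander: red can 52 mm across, 150 mm high, on the bench to the left; origin at its underside
- screwdriver: bystander: screwdriver lying on the bench right of the press; origin at its underside
- cup: bystander: white cup 66 mm across, 70 mm high, on the bench to the left; origin at its underside
Not all that is in view belongs to the job. Leave any orange, pink or turquoise look-alike of the mould alone.

How it is judged:
By the outcome, as a careful person would: the job done as asked, in the order asked, and still so for the second after the job is handed in, while the arm keeps its last pose, push and grip.
It also fails if it takes over 67 s, if anything falls off the work surface, if the arm or the gripper's body presses on something with over 40 N, if the wrist force passes 120 N, or if a joint passes its speed limit or range.

ROBOT

A 6-joint arm with a two-finger parallel gripper is mounted at the origin on the work surface. World frame = base frame: x ahead of the robot, y to its left, z up, the work surface at z = 0. Lengths are in m, angles in rad, forces in N, time in s.
With the tool pointing down it reaches from about 0.425 to 0.95 m from the base axis. Payload 3.5 kg.
Tool frame: the origin (TCP) lies on the centre line of the jaws, within the pads' length; the fingertips stand 8 mm ahead of it and the grasp point (between the pads) lies 11 mm behind it; z points along the fingers, y is the line along which they close (so a half turn about z gives the same grasp; the last joint's range is limited). The gripper opens to 85 mm and grips with 20 to 120 N. Pads are 22 mm wide; open, the fingers measure 114 mm over their backs; the gripper's body (76 mm by 85 mm) begins 54 mm behind the grasp point. The pads swing forward as they close: fully open they stand 13 mm farther back than shut.
Start: joints at [-1.462, 0.286, 1.577, -0, 1.279, -0.15], TCP at [0.173, -0.653, 0.239] pointing down, gripper open.
Joint ranges: [-2.77, 2.77], [-0.9, 2.22], [0.21, 2.48], [-1.53, 4.67], [0.24, 2.81], [-2.84, 2.84]. Speed limits (rad/s): [2.79, 2.79, 3.14, 3.14, 3.14, 3.14].

INTERFACE

Orientations are given as a unit quaternion [x, y, z, w].
In Python, from plant import ctrl gives the robot as it stands. The module is installed in compiled form; this text tells all that it offers.
- The arm moves only by the tool send_rows, never from a script. Its argument "steps" is a list of rows, each a list of 5 numbers: the shift along the tool's x, y, z in m, then the turn about the tool's z in degrees, then the opening, from -1 (shut) to 1 (fully open). A call has 1 to 12 rows; each row is the pose to reach, as a shift and turn from the pose commanded when the call began, along the tool's axes at that moment; what a row does not reach only later rows make up. A row lasts 1/10 s, in which the tool goes at most 50 mm and 8.59 degrees, less where a joint would pass 70% of its speed; a pose out of reach is approached as far as the arm can. A call with a gripper value outside its range is refused whole. The fingers move at their own pace and stop on an object; "squeeze" is the grip in N (left out, the last holds). Time passes only in rows, so rows that repeat a pose let the fingers close. It gives the time, the measured TCP pose, the force, the opening and the grip force at its end, in the units of the state.
- ctrl.get_state(): the state, without advancing time (a new reading comes with each control period).
- ctrl.read_camera(name): name is "scene" or "top"; returns the picture (384x512x3 uint8, red, green, blue); there is no depth.
- ctrl.calibration(name): a dict with "intrinsics" (3x3 intrinsics, pixels), "extrinsics" (4x4, takes a point from world to camera coordinates). Camera axes: x right, y up, looking along -z (the intrinsics and any distortion apply to the point x, -y, -z); pixel columns grow to the right and rows downward; lengths in m; the calibration is good to about 2 mm. A picture is of the moment at which its call begins. calibration takes no time and is no camera call.
- ctrl.sign_off(): hands the job in; it is judged then, once.
The state is a dict: "time": time; "qpos": joint angles; "dq": joint speeds; "joint_efforts": joint torques, N m; "eef_pos": TCP position; "tcp_rot": TCP orientation; "contact_force": force on the tool from outside, world axes, zero at the start; "wrist_torque": the same for the moment, N m; "opening": opening from 0.0 (shut) to 1.0 (fully open); "finger_force": force on a finger pad.
Only numpy, scipy, OpenCV 4.12 (cv2) and the standard library are available. Lean on these libraries where they do the work, as an engineer would, in place of code of your own. Each camera call takes 0.05 s, during which the arm holds its last target. There are 200 camera calls.

## Working session

There is one attempt and no reset: what is moved stays moved. The work goes in short steps, Python scripts to look and compute and a tool call to move; the robot and the scene stay as the last step left them, time stands still between calls to the robot, and variables do not carry over. Pictures are saved under pics/ and viewed, at most 10 in all, crops included, and the job is handed in when it is done.

Besides the shell and the picture viewer there is one more tool, called after ">>>" as name([rows], argument=value, ...), one row to a line, values as JSON. send_rows: Moves the arm, as the interface text tells. Its arguments: {"type":"object","properties":{"steps":{"type":"array","items":{"type":"array","items":{"type":"number"}}},"squeeze":{"type":"number"}},"required":["steps"]}

```bash
mkdir -p pics; python3 - <<'E'
from plant import ctrl
import cv2
for n in("scene","top"):
    im=ctrl.read_camera(n); cv2.imwrite(f"pics/{n}0.png",im[:,:,::-1])
    big=cv2.resize(im,(800,600),interpolation=cv2.INTER_CUBIC); cv2.imwrite(f"pics/{n}0b.png",big[:,:,::-1])
    c=ctrl.calibration(n); print(n,c)
s=ctrl.get_state();print(s)
E
```

```text
scene {'intrinsics': array([[399.00650139,   0.        , 252.3978105 ],
       [  0.        , 399.00650139, 193.14579786],
       [  0.        ,   0.        ,   1.        ]]), 'extrinsics': array([[ 0.87716187,  0.47982094, -0.01894529, -0.42212925],
       [-0.31419105,  0.60331544,  0.73300373,  0.10261677],
       [ 0.36314052, -0.63701048,  0.67996074, -1.56384686],
       [ 0.        ,  0.        ,  0.        ,  1.        ]])}
top {'intrinsics': array([[382.67234283,   0.        , 255.2964778 ],
       [  0.        , 382.67234283, 197.39412198],
       [  0.        ,   0.        ,   1.        ]]), 'extrinsics': array([[ 0.01686491, -0.99983173,  0.00721752, -0.01077973],
       [ 0.98685343,  0.01780557,  0.16063394, -0.49596932],
       [-0.16073542,  0.00441355,  0.98698766, -1.44084822],
       [ 0.        ,  0.        ,  0.        ,  1.        ]])}
{'time': 0.1, 'qpos': array([-1.46201044e+00,  2.87100329e-01,  1.57807930e+00,  1.00561769e-08,
        1.27857874e+00, -1.50008540e-01]), 'dq': array([ 0.00135965, -0.00085184, -0.00288363,  0.00233003, -0.0002293 ,
       -0.00066542]), 'joint_efforts': array([ 5.97465169e-04, -4.07297194e+01, -2.93700600e+01, -1.32668965e-04,
        3.38522565e-03, -6.93377771e-06]), 'eef_pos': array([ 0.17270089, -0.65192084,  0.2380436 ]), 'tcp_rot': array([ 9.91639274e-01,  1.29036344e-01,  2.23223531e-05, -1.08262708e-03]), 'contact_force': array([0.43757416, 0.33275325, 0.23099556]), 'wrist_torque': array([ 0.02011806, -0.02129917,  0.00567074]), 'finger_force': 0.0, 'opening': 0.9997483431767907}
```

View pics/scene0b.png

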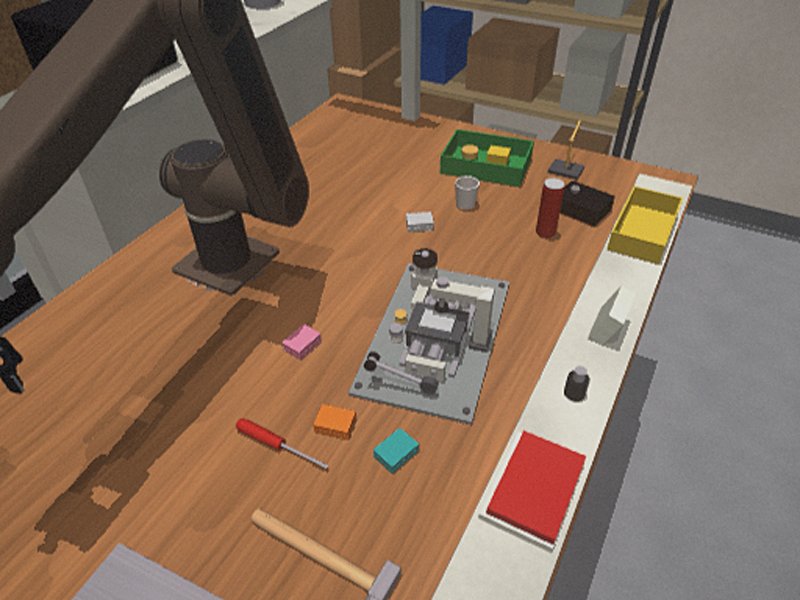

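View pics/top0b.png

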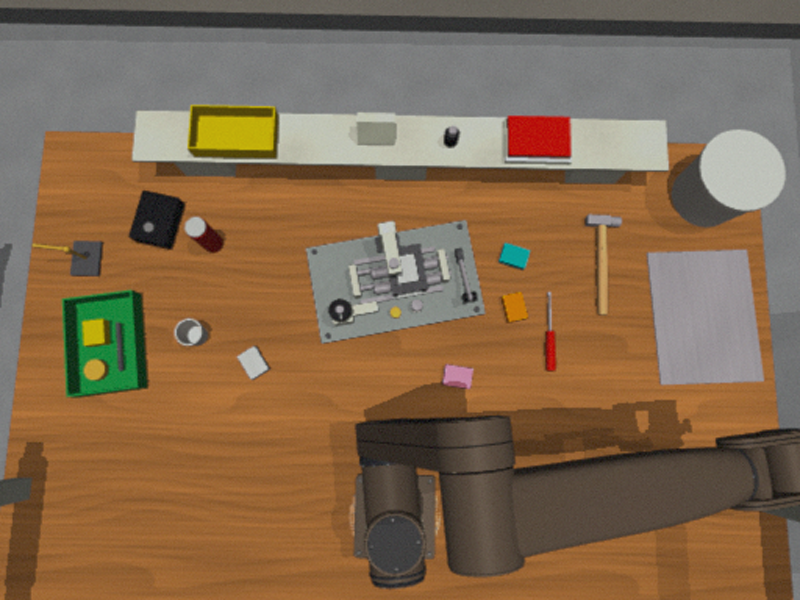

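Scene (800x600 view): handwheel at (424,258), lever grip (371,360), cam hub (430,384), mould (438,320), pad (441,304). Top view: wheel (340,311), mould (405,268), lever grip (469,298). The pink (458,377), orange (515,307) and turquoise (515,256) blocks and the spare mould (253,362) are left alone. Next, close crops.

```bash
python3 - <<'E'
import cv2,numpy as np
a=cv2.imread("pics/top0.png")[138:222,192:314]   # 122x84
b=cv2.imread("pics/scene0.png")[154:272,220:330] # 110x118
A=cv2.resize(a,None,fx=6.5,fy=6.5,interpolation=cv2.INTER_CUBIC)
B=cv2.resize(b,None,fx=5,fy=5,interpolation=cv2.INTER_CUBIC)
for im,f,o in((A,6.5,(192,138)),(B,5,(220,154))):
    h,w=im.shape[:2]
    for u in range((o[0]//10+1)*10,int(o[0]+w/f),10):
        x=int((u-o[0]+.5)*f);cv2.line(im,(x,0),(x,6),(0,255,255),1);cv2.putText(im,str(u),(x-10,18),0,.4,(0,255,255),1)
    for v in range((o[1]//10+1)*10,int(o[1]+h/f),10):
        y=int((v-o[1]+.5)*f);cv2.line(im,(0,y),(6,y),(0,255,255),1);cv2.putText(im,str(v),(8,y+4),0,.4,(0,255,255),1)
cv2.imwrite("pics/topc.png",A);cv2.imwrite("pics/scenec.png",B)
E
```

```text
(no output)
```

View pics/topc.png

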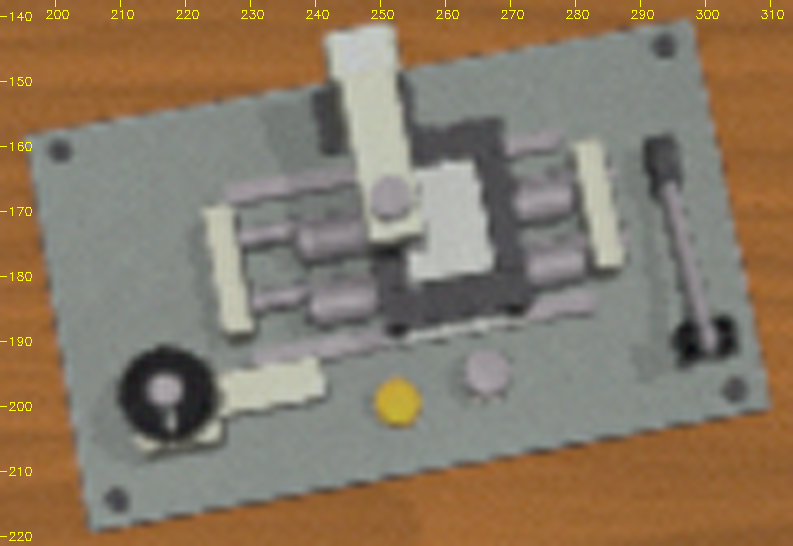

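View pics/scenec.png

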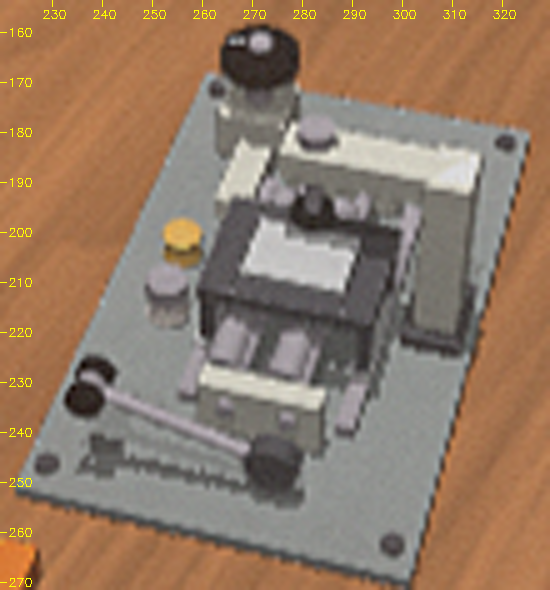

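```bash
cat > h.py <<'E'
import numpy as np
from plant import ctrl
from scipy.optimize import least_squares
C={n:ctrl.calibration(n) for n in("scene","top")}
def proj(n,P):
    P=np.atleast_2d(P);E=C[n]["extrinsics"];c=P@E[:3,:3].T+E[:3,3]
    q=(c*[1,-1,-1])@C[n]["intrinsics"].T
    return q[:,:2]/q[:,2:]
def atz(n,uv,z):
    uv=np.atleast_2d(uv).astype(float);E=C[n]["extrinsics"];R=E[:3,:3];o=-R.T@E[:3,3]
    d=np.c_[uv,np.ones(len(uv))]@np.linalg.inv(C[n]["intrinsics"]).T*[1,-1,-1]@R
    return o+d*((z-o[2])/d[:,2])[:,None]
def tri(us,ut):
    f=lambda p:np.r_[proj("scene",p)[0]-us,proj("top",p)[0]-ut]
    r=least_squares(f,[.6,0,.1]);return r.x,r.fun
T=lambda p:np.array(p)/6.5+[192-.5,138-.5]
S=lambda p:np.array(p)/5+[220-.5,154-.5]
def world(f,P):
    P=np.atleast_2d(P).astype(float);c,s=np.cos(f[2]),np.sin(f[2])
    return P@np.array([[c,s,0],[-s,c,0],[0,0,1]])+[f[0],f[1],0]
def fix(f,W):
    W=np.atleast_2d(W)-[f[0],f[1],0];c,s=np.cos(f[2]),np.sin(f[2])
    return W@np.array([[c,-s,0],[s,c,0],[0,0,1]])
E
python3 - <<'E'
from h import *
np.set_printoptions(precision=4,suppress=True)
# corners: far-left, far-right, near-right, near-left
K=np.array([[.115,.21,.012],[.115,-.21,.012],[-.135,-.21,.012],[-.135,.21,.012]])
ct=T([(25,135),(692,20),(770,405),(92,530)])
cs=S([(205,73),(530,132),(408,588),(15,492)])   # far-left? left end is wheel end
# scene: wheel end near-left corner (205,73), far-left (530,132), far-right (408,588), near-right (15,492)
cs=cs[[1,2,3,0]]
fs={}
for n,c in(("top",ct),("scene",cs)):
    r=least_squares(lambda f:(proj(n,world(f,K))-c).ravel(),[.6,0,.1]);fs[n]=r.x;print(n,r.x,r.fun)
r=least_squares(lambda f:np.r_[(proj("top",world(f,K))-ct).ravel(),(proj("scene",world(f,K))-cs).ravel()],[.6,0,.1]);F=r.x;print("both",F)
np.save("F.npy",F)
for nm,us,ut in(("wheeltop hub",(260,42),(167,389)),("grip",(89,385),(706,338)),("hinge",(272,462),(661,160)),("armbolt",(318,130),(392,197)),("jar",(167,278),(487,370)),("bobbin",(183,232),(398,400))):
    p,e=tri(S(us),T(ut));print(nm,p,e,"fix",fix(F,p))
print("mould scene",fix(fs["scene"],atz("scene",S([(268,220),(358,240),(345,292),(243,270)]),.080)))
print("mould top",fix(fs["top"],atz("top",T([(473,160),(494,267),(409,281)]),.080)))
print("pad scene",fix(fs["scene"],atz("scene",S([(313,215)]),.086)))
print("carr top",fix(fs["top"],atz("top",T([(502,118),(525,310),(388,335)]),.077)))
print("carr scene",fix(fs["scene"],atz("scene",S([(235,198),(402,230),(380,320),(202,288)]),.077)))
E
```

```text
top [0.5844 0.0124 0.1986] [-0.0884 -0.1535 -0.035  -0.473   0.5263  0.3548 -0.3995  0.2164]
scene [0.5882 0.0075 0.1996] [ 0.1411  0.5322  0.4921 -0.5475 -0.54   -0.2062 -0.1152  0.4866]
both [0.5863 0.0103 0.1996]
wheeltop hub [0.4837 0.1393 0.1029] [-0.0732  0.0164 -0.0428 -0.0661] fix [[-0.075   0.1468  0.1029]]
grip [ 0.5245 -0.172   0.0711] [ 0.014  -0.0025  0.0106  0.0142] fix [[-0.0968 -0.1664  0.0711]]
hinge [ 0.6388 -0.1494  0.0387] [ 0.1887 -0.0393  0.1404  0.207 ] fix [[ 0.0198 -0.167   0.0387]]
armbolt [0.5859 0.0136 0.158 ] [-0.3379  0.0781 -0.2134 -0.3365] fix [[0.0002 0.0033 0.158 ]]
jar [ 0.5083 -0.0448  0.0426] [-0.0616  0.012  -0.0422 -0.0599] fix [[-0.0874 -0.0385  0.0426]]
bobbin [0.4913 0.0081 0.0321] [-0.1633  0.0326 -0.1077 -0.155 ] fix [[-0.0936  0.0167  0.0321]]
mould scene [[-0.0291 -0.0011  0.08  ]
 [ 0.0317 -0.0031  0.08  ]
 [ 0.0346 -0.0513  0.08  ]
 [-0.0324 -0.0503  0.08  ]]
mould top [[ 0.0324 -0.0538  0.08  ]
 [-0.033  -0.054   0.08  ]
 [-0.0323 -0.0037  0.08  ]]
pad scene [[-0.0006  0.0055  0.086 ]]
carr top [[ 0.0552 -0.0756  0.077 ]
 [-0.0608 -0.0673  0.077 ]
 [-0.061   0.014   0.077 ]]
carr scene [[-0.0565  0.0164  0.077 ]
 [ 0.0565  0.017   0.077 ]
 [ 0.0606 -0.0661  0.077 ]
 [-0.0538 -0.0702  0.077 ]]
```

Measurements from the two views agree. The mould is at fixture y ≈ -0.027 and the pad at ≈ +0.004, so the travel is about 31 mm (3.1 rad clockwise). The wheel hub is at world (0.484, 0.139). The black disc at crop (170,393) top / (260,55) scene is the only handwheel candidate, since the other black round thing is the cam hub. Now approach it.

```bash
cat >> h.py <<'E'
from scipy.spatial.transform import Rotation as Ro
def st(s=None):
    s=s or ctrl.get_state();R=Ro.from_quat(s["tcp_rot"]).as_matrix()
    return np.array(s["eef_pos"]),R,np.arctan2(R[1,0],R[0,0]),s
def go(*targets):
    p,R,phi,s=st()
    print("t",round(s["time"],2),"p",p.round(4),"phi",round(phi,3),"q",np.round(s["qpos"],2),"F",np.round(s["contact_force"],1))
    for t in targets:
        d=R.T@(np.array(t[:3])-p);print(t,"shift",d.round(4),"norm",np.linalg.norm(d).round(3),"turn",-np.degrees(t[3]-phi).round(1) if len(t)>3 else "")
E
python3 - <<'E'
from h import *
go((.48,-.3,.25,3.5),(.484,.139,.25,3.5))
E
```

```text
t 0.1 p [ 0.1727 -0.6519  0.238 ] phi 0.259 q [-1.46  0.29  1.58  0.    1.28 -0.15] F [0.4 0.3 0.2]
(0.48, -0.3, 0.25, 3.5) shift [ 0.3871 -0.2616 -0.0113] norm 0.467 turn -185.7
(0.484, 0.139, 0.25, 3.5) shift [ 0.5033 -0.6849 -0.0103] norm 0.85 turn -185.7
```

>>> send_rows([
  [0.387, -0.262, -0.011, -95, 1],
  [0.387, -0.262, -0.011, -95, 1],
  [0.387, -0.262, -0.011, -95, 1],
  [0.387, -0.262, -0.011, -95, 1],
  [0.387, -0.262, -0.011, -95, 1],
  [0.387, -0.262, -0.011, -95, 1],
  [0.387, -0.262, -0.011, -95, 1],
  [0.387, -0.262, -0.011, -95, 1],
  [0.387, -0.262, -0.011, -95, 1],
  [0.387, -0.262, -0.011, -95, 1],
  [0.387, -0.262, -0.011, -95, 1],
  [0.387, -0.262, -0.011, -95, 1],
])

```text
time: 1.3
eef_pos: [0.4801, -0.2991, 0.2498]
tcp_rot: [0.574, 0.819, 0.0, -0.001]
contact_force: [-0.0, 0.1, -0.4]
opening: 1.001
finger_force: 0.0
```

```bash
python3 - <<'E'
from h import *
go((.484,.139,.25,3.5),(.484,.139,.078,3.5))
E
```

```text
t 1.3 p [ 0.4801 -0.2991  0.2498] phi 1.919 q [-0.74  0.04  1.84 -0.    1.27 -1.08] F [-0.   0.1 -0.4]
(0.484, 0.139, 0.25, 3.5) shift [0.4105 0.1531 0.    ] norm 0.438 turn -90.6
(0.484, 0.139, 0.078, 3.5) shift [0.4104 0.1532 0.172 ] norm 0.471 turn -90.6
```

>>> send_rows([
  [0.4105, 0.153, 0, -90, 1],
  [0.4105, 0.153, 0, -90, 1],
  [0.4105, 0.153, 0, -90, 1],
  [0.4105, 0.153, 0, -90, 1],
  [0.4105, 0.153, 0, -90, 1],
  [0.4105, 0.153, 0, -90, 1],
  [0.4105, 0.153, 0, -90, 1],
  [0.4105, 0.153, 0, -90, 1],
  [0.4105, 0.153, 0, -90, 1],
  [0.4105, 0.153, 0, -90, 1],
  [0.4105, 0.153, 0, -90, 1],
  [0.4105, 0.153, 0, -90, 1],
])

```text
time: 2.5
eef_pos: [0.4843, 0.1378, 0.2499]
tcp_rot: [-0.171, 0.985, 0.0, -0.0]
contact_force: [0.3, 0.9, -0.8]
opening: 1.001
finger_force: 0.0
```

```bash
python3 - <<'E'
from h import *
go((.484,.139,.078))
E
```

```text
t 2.5 p [0.4843 0.1378 0.2499] phi -2.798 q [ 0.08 -0.11  1.98 -0.    1.27 -1.84] F [ 0.3  0.9 -0.8]
(0.484, 0.139, 0.078) shift [-0.0002  0.0012  0.1719] norm 0.172 turn
```

>>> send_rows([
  [0, 0.001, 0.05, 0, 1],
  [0, 0.001, 0.1, 0, 1],
  [0, 0.001, 0.14, 0, 1],
  [0, 0.001, 0.172, 0, 1],
  [0, 0.001, 0.172, 0, 1],
  [0, 0.001, 0.172, 0, 0.2],
  [0, 0.001, 0.172, 0, -0.5],
  [0, 0.001, 0.172, 0, -0.5],
  [0, 0.001, 0.172, 0, -0.5],
  [0, 0.001, 0.172, 0, -0.5],
  [0, 0.001, 0.172, 0, -0.5],
  [0, 0.001, 0.172, 0, -0.5],
], squeeze=40)

```text
time: 3.7
eef_pos: [0.4858, 0.1399, 0.0815]
tcp_rot: [-0.171, 0.985, 0.001, 0.002]
contact_force: [-2.6, 3.0, 5.4]
opening: 0.611
finger_force: 42.7
```

```bash
python3 - <<'E'
from h import *
import cv2
go((.484,.139,.078))
im=ctrl.read_camera("scene")[:,:,::-1][110:272,200:340]
cv2.imwrite("pics/s1.png",cv2.resize(im,None,fx=3.5,fy=3.5,interpolation=cv2.INTER_CUBIC))
E
```

```text
t 3.7 p [0.4858 0.1399 0.0815] phi -2.797 q [ 0.08  0.11  2.1   0.    0.93 -1.84] F [-2.6  3.   5.4]
(0.484, 0.139, 0.078) shift [ 0.002  -0.0002  0.0035] norm 0.004 turn
```

View pics/s1.png

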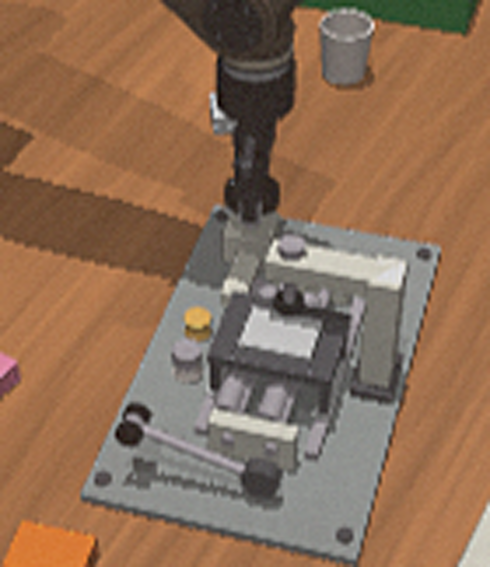

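The wheel is gripped (opening about 52 mm). The hand stands on the wheel and nothing else has been disturbed. Turning clockwise (+).

>>> send_rows([
  [0, 0, 0, 8, -0.5],
  [0, 0, 0, 16, -0.5],
  [0, 0, 0, 24, -0.5],
  [0, 0, 0, 32, -0.5],
  [0, 0, 0, 40, -0.5],
  [0, 0, 0, 48, -0.5],
  [0, 0, 0, 56, -0.5],
  [0, 0, 0, 64, -0.5],
  [0, 0, 0, 72, -0.5],
  [0, 0, 0, 80, -0.5],
  [0, 0, 0, 85, -0.5],
  [0, 0, 0, 85, -0.5],
])

```text
time: 4.95
eef_pos: [0.4849, 0.1375, 0.0815]
tcp_rot: [0.539, 0.842, -0.001, 0.001]
contact_force: [-7.7, -5.7, 9.1]
opening: 0.612
finger_force: 43.1
```

>>> send_rows([
  [0, 0, 0, 8, -0.5],
  [0, 0, 0, 16, -0.5],
  [0, 0, 0, 24, -0.5],
  [0, 0, 0, 32, -0.5],
  [0, 0, 0, 40, -0.5],
  [0, 0, 0, 48, -0.5],
  [0, 0, 0, 56, -0.5],
  [0, 0, 0, 64, -0.5],
  [0, 0, 0, 72, -0.5],
  [0, 0, 0, 80, -0.5],
  [0, 0, 0, 80, -0.5],
  [0, 0, 0, 80, -0.5],
])

```text
time: 6.15
eef_pos: [0.4824, 0.138, 0.0815]
tcp_rot: [0.954, 0.3, -0.004, 0.001]
contact_force: [-14.2, -4.2, 16.4]
opening: 0.614
finger_force: 43.7
```

```bash
python3 - <<'E'
from h import *
import cv2
go((.484,.139,.078))
im=ctrl.read_camera("scene")[:,:,::-1];cv2.imwrite("pics/s2full.png",im)
t=ctrl.read_camera("top")[:,:,::-1];cv2.imwrite("pics/t2full.png",t)
A=cv2.resize(im[180:240,240:320],None,fx=10,fy=10,interpolation=cv2.INTER_CUBIC)
cv2.imwrite("pics/s2.png",A[:590])
E
```

```text
t 6.15 p [0.4824 0.138  0.0815] phi 0.609 q [ 0.08  0.1   2.11 -0.    0.94  1.04] F [-14.2  -4.2  16.4]
(0.484, 0.139, 0.078) shift [0.0019 0.0001 0.0035] norm 0.004 turn
```

View pics/s2.png

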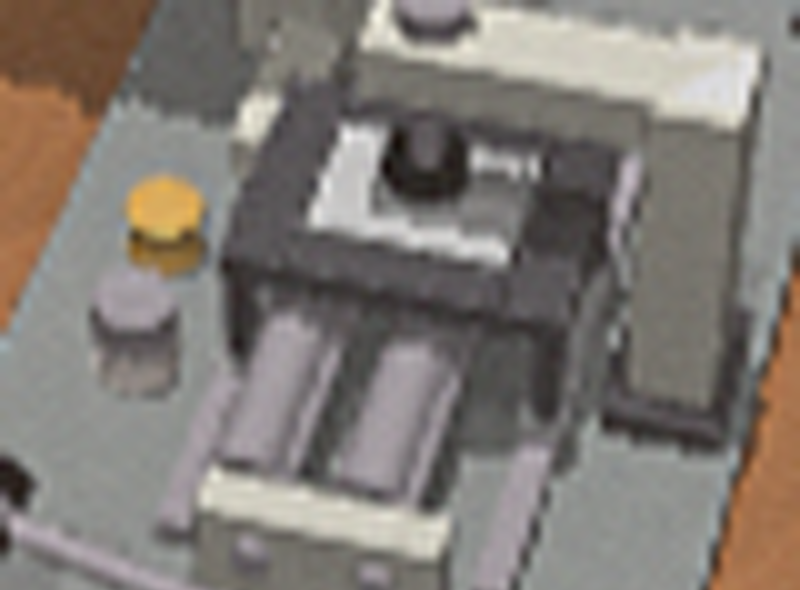

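```bash
python3 - <<'E'
from h import *
np.set_printoptions(precision=4,suppress=True)
fs=np.array([.5882,.0075,.1996])
S2=lambda p:np.array(p)/10+[239.5,179.5]
print("mould",fix(fs,atz("scene",S2([(345,122),(305,225),(505,262)]),.080)))
print("pad",fix(fs,atz("scene",S2([(424,177)]),.083)))
# render predicted pad underside circle and top hidden; project for y candidates
a=np.linspace(0,2*np.pi,60)
for y in(.002,.004,.006):
    c=np.c_[.0+.014*np.cos(a),y+.014*np.sin(a),0*a+.083]
    q=(proj("scene",world(fs,c))-[239.5,179.5])*10;print(y,q.min(0),q.max(0))
print("arm bolt",fix(fs,atz("scene",S([(318,130)]),.161)), fix([.5844,.0124,.1986],atz("top",T([(392,197)]),.165)))
# top arm tip corners
print(fix([.5844,.0124,.1986],atz("top",T([(370,242),(423,232),(342,75),(398,75)]),.161)))
E
```

```text
mould [[-0.0335  0.0268  0.08  ]
 [-0.0332 -0.0243  0.08  ]
 [ 0.0327 -0.0229  0.08  ]]
pad [[-0.0011  0.0052  0.083 ]]
0.002 [381.9311 154.7416] [468.0513 213.9297]
0.004 [383.4772 150.7454] [469.507  209.8061]
0.006 [385.0199 146.7576] [470.9596 205.6915]
arm bolt [[0.0006 0.0037 0.161 ]] [[-0.0014  0.0006  0.165 ]]
[[-0.0233  0.017   0.161 ]
 [-0.023  -0.0128  0.161 ]
 [ 0.0733  0.0154  0.161 ]
 [ 0.0677 -0.0153  0.161 ]]
```

```bash
python3 - <<'E'
from h import *
import cv2
ims=np.mean([ctrl.read_camera("scene").astype(float).mean(2) for _ in range(6)],0).astype(np.float32)
imt=np.mean([ctrl.read_camera("top").astype(float).mean(2) for _ in range(6)],0).astype(np.float32)
np.savez("avg.npz",s=ims,t=imt)
fs=np.array([.5882,.0075,.1996]);ft=np.array([.5844,.0124,.1986])
def prof(im,n,f,xs,ys,z):
    g=np.array([[x,y,z] for x in xs for y in ys]);q=proj(n,world(f,g)).astype(np.float32)
    v=cv2.remap(im,q[:,0].reshape(1,-1),q[:,1].reshape(1,-1),cv2.INTER_CUBIC)
    return v.reshape(len(xs),len(ys)).mean(0)
ys=np.arange(-.034,.040,.002);
a=prof(ims,"scene",fs,np.linspace(-.003,.003,4),ys,.083)
b=prof(ims,"scene",fs,np.linspace(-.003,.003,4),ys,.080)
c=prof(ims,"scene",fs,np.linspace(-.028,-.022,4),ys,.080)
d=prof(imt,"top",ft,np.linspace(0.03,.06,9),ys,.161)
e=prof(imt,"top",ft,np.linspace(-.029,-.01,9),ys,.080)
print("y pad83 m80(x0) m80(x-25) arm161 mouldtop")
for r in zip(ys*1000,a,b,c,d,e):print(*np.round(r).astype(int))
E
```

```text
y pad83 m80(x0) m80(x-25) arm161 mouldtop
-34 80 88 87 123 77
-32 84 83 85 122 78
-30 104 80 80 121 87
-28 140 92 80 121 115
-26 175 123 106 121 153
-24 195 162 145 117 179
-22 206 190 180 106 187
-20 202 203 197 93 182
-18 182 206 199 82 172
-16 159 191 201 87 162
-14 142 166 199 118 159
-12 122 148 198 160 158
-10 105 132 197 182 159
-8 83 113 197 187 158
-6 60 97 196 187 157
-4 41 73 194 186 156
-2 32 51 194 186 155
0 37 35 194 186 154
2 42 33 195 186 153
4 40 40 195 186 153
6 40 42 194 187 154
8 53 38 195 187 151
10 71 44 195 188 150
12 85 59 197 190 150
14 87 74 199 185 156
16 85 82 201 158 166
18 82 81 204 120 176
20 78 79 212 89 170
22 75 75 209 72 144
24 72 71 187 66 113
26 70 69 158 67 92
28 71 67 125 68 80
30 73 66 100 70 76
32 76 69 86 73 75
34 81 72 78 83 74
36 89 77 76 96 74
38 100 84 80 104 76
40 109 95 90 108 80
```

```bash
python3 - <<'E'
from h import *
import cv2
z=np.load("avg.npz");ims,imt=z["s"],z["t"]
fs=np.array([.5882,.0075,.1996]);ft=np.array([.5844,.0124,.1986])
def prof(im,n,f,xs,ys,z):
    g=np.array([[x,y,z] for x in xs for y in ys]);q=proj(n,world(f,g)).astype(np.float32)
    v=cv2.remap(im,q[:,0].reshape(1,-1),q[:,1].reshape(1,-1),cv2.INTER_CUBIC)
    return v.reshape(len(xs),len(ys))
ys=np.arange(-.034,.040,.002)
d=[prof(ims,"scene",fs,np.linspace(a,a+.012,4),ys,.161).mean(0) for a in(.02,.04,.06)]
e=[prof(imt,"top",ft,np.linspace(a,a+.006,4),ys,.161).mean(0) for a in(-.014,.02,.05)]
for r in zip(ys*1000,*d,*e):print(*np.round(r).astype(int))
# cross check base: plate edges in y at z=.012, both cams, and x
ys=np.arange(-.225,.226,.0005)
for n,im,f in(("scene",ims,fs),("top",imt,ft)):
  for xs in((-.125,-.11),(.095,.108)):
    p=prof(im,n,f,np.linspace(*xs,6),ys,.012).mean(0)
    for lo,hi in((-.222,-.2),(.2,.222)):
        m=(ys>lo)&(ys<hi);g=np.abs(np.gradient(cv2.GaussianBlur(p[m].reshape(1,-1),(9,1),0)[0]));print(n,xs,ys[m][g.argmax()].round(4),g.max().round(2))
E
```

```text
-34 113 113 114 77 77 133
-32 112 110 111 76 77 133
-30 107 106 105 75 78 134
-28 109 110 110 75 78 134
-26 129 131 133 74 78 136
-24 160 161 166 86 77 127
-22 187 187 191 130 75 111
-20 201 202 203 172 73 93
-18 206 207 206 184 73 83
-16 206 206 205 182 78 93
-14 204 203 202 176 119 124
-12 203 201 201 170 165 158
-10 203 201 200 168 185 179
-8 204 201 201 155 187 187
-6 205 201 201 140 188 187
-4 205 202 201 135 187 186
-2 207 204 202 138 187 186
0 211 207 206 137 186 186
2 212 207 207 135 186 186
4 199 197 198 129 186 186
6 172 178 180 125 187 186
8 137 160 161 128 188 186
10 106 148 148 141 188 189
12 90 142 141 161 193 189
14 93 141 141 163 183 182
16 111 144 143 148 149 157
18 131 146 146 146 107 124
20 142 146 146 155 82 91
22 145 146 147 155 67 74
24 145 146 146 137 67 65
26 144 146 147 109 69 66
28 144 146 148 84 70 68
30 145 147 149 73 70 70
32 146 150 149 68 70 74
34 145 149 146 69 70 83
36 140 143 140 69 70 99
38 133 133 131 71 69 113
40 126 124 123 75 73 117
scene (-0.125, -0.11) -0.207 6.7
scene (-0.125, -0.11) 0.2125 2.83
scene (0.095, 0.108) -0.207 7.14
scene (0.095, 0.108) 0.204 4.52
top (-0.125, -0.11) -0.2095 2.83
top (-0.125, -0.11) 0.203 0.18
top (0.095, 0.108) -0.2095 3.88
top (0.095, 0.108) 0.2085 3.51
```

Top-view edge profiles put the mould centre about 3.8 mm short of the arm's centreline, and the pad seen in the scene view agrees roughly. That leaves 0.38 rad, or 22°.

>>> send_rows([
  [0, 0, 0, 7, -0.5],
  [0, 0, 0, 14, -0.5],
  [0, 0, 0, 22, -0.5],
  [0, 0, 0, 22, -0.5],
  [0, 0, 0, 22, -0.5],
])

```text
time: 7.35
eef_pos: [0.4821, 0.1387, 0.0815]
tcp_rot: [0.994, 0.112, -0.004, 0.0]
contact_force: [-15.0, -1.3, 17.1]
opening: 0.614
finger_force: 43.7
```

```bash
cat > meas.py <<'E'
from h import *
import cv2
go()
ims=np.mean([ctrl.read_camera("scene").astype(float).mean(2) for _ in range(5)],0).astype(np.float32)
imt=np.mean([ctrl.read_camera("top").astype(float).mean(2) for _ in range(5)],0).astype(np.float32)
np.savez("avg2.npz",s=ims,t=imt)
fs=np.array([.5882,.0075,.1996]);ft=np.array([.5844,.0124,.1986])
ys=np.arange(-.04,.0401,.0005)
def prof(im,n,f,xs,z):
    g=np.array([[x,y,z] for x in xs for y in ys]);q=proj(n,world(f,g)).astype(np.float32)
    return cv2.remap(im,q[:,0].reshape(1,-1),q[:,1].reshape(1,-1),cv2.INTER_CUBIC).reshape(len(xs),len(ys)).mean(0)
def edges(p,lo,hi,lev):
    def cr(m):
        i=np.where(m&(np.r_[np.diff(np.sign(p-lev)),0]!=0))[0];return ys[i]*1000
    return cr((ys>lo[0])&(ys<lo[1])),cr((ys>hi[0])&(ys<hi[1]))
for nm,a in (("scene mould",(ims,"scene",fs,np.linspace(-.029,-.021,5),.080)),("top mould",(imt,"top",ft,np.linspace(-.031,-.025,5),.080))):
    print(nm,edges(prof(*a),(-.035,-.01),(.015,.038),130))
print("top arm",edges(prof(imt,"top",ft,np.linspace(.02,.05,8),.15),(-.03,0),(.005,.03),130))
E
python3 meas.py; python3 - <<'E'
import numpy as np,cv2
z=np.load("avg2.npz")
a=cv2.resize(z["t"][150:200,225:290],None,fx=6,fy=6,interpolation=cv2.INTER_CUBIC)
b=cv2.resize(z["s"][185:235,255:320],None,fx=6,fy=6,interpolation=cv2.INTER_CUBIC)
cv2.imwrite("pics/c3.png",np.hstack([a,b]))
E
```

```text
t 7.35 p [0.4821 0.1387 0.0815] phi 0.225 q [ 0.08  0.1   2.11 -0.    0.94  1.43] F [-15.   -1.3  17.1]
scene mould (array([-21.]), array([31.5]))
top mould (array([-24.5]), array([27.]))
top arm (array([-14.5]), array([16.5]))[ WARN:0@0.018] global loadsave.cpp:1063 imwrite_ Unsupported depth image for selected encoder is fallbacked to CV_8U.
```

View pics/c3.png

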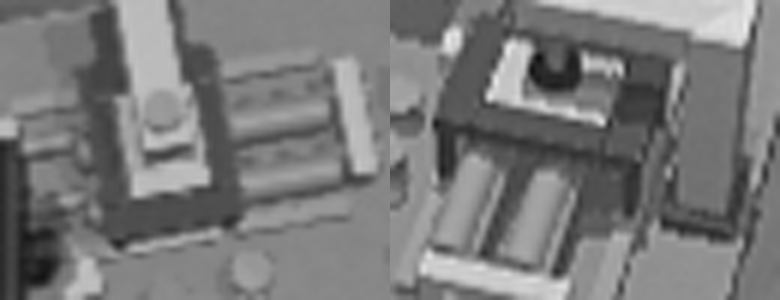

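The mould is now centred to about 0.5 mm: in the top view the mould centre is at y = 1.2 and the arm at 1.0–1.7, and in the scene view the mould is at 5.25 and the pad at about 5.2. The bolt also sits centrally over the mould. Releasing the wheel and going up.

>>> send_rows([
  [0, 0, 0, 0, 0.4],
  [0, 0, 0, 0, 1],
  [0, 0, 0, 0, 1],
  [0, 0, 0, 0, 1],
  [0, 0, 0, 0, 1],
  [0, 0, -0.04, 0, 1],
  [0, 0, -0.08, 0, 1],
  [0, 0, -0.12, 0, 1],
  [0, 0, -0.16, 0, 1],
  [0, 0, -0.17, 0, 1],
  [0, 0, -0.17, 0, 1],
])

```text
time: 8.95
eef_pos: [0.4854, 0.1389, 0.2505]
tcp_rot: [0.994, 0.112, 0.002, 0.0]
contact_force: [-0.3, 0.5, -0.6]
opening: 1.0
finger_force: 0.0
```

```bash
python3 meas.py; python3 - <<'E'
from h import *
go((.42,0,.25),(.5245,-.172,.25,.2),(.5245,-.172,.06,.2))
E
```

```text
t 8.95 p [0.4854 0.1389 0.2505] phi 0.224 q [ 0.08 -0.11  1.98 -0.    1.27  1.42] F [-0.3  0.5 -0.6]
scene mould (array([-21.]), array([31.]))
top mould (array([-24.5]), array([27.]))
top arm (array([-14.5]), array([16.5]))
t 9.45 p [0.4839 0.1388 0.2476] phi 0.224 q [ 0.08 -0.1   1.98  0.    1.27  1.42] F [0.4 0.2 0.1]
(0.42, 0, 0.25) shift [-0.0932  0.1211 -0.0023] norm 0.153 turn 
(0.5245, -0.172, 0.25, 0.2) shift [-0.0295  0.312  -0.0025] norm 0.313 turn 1.4
(0.5245, -0.172, 0.06, 0.2) shift [-0.0292  0.3121  0.1875] norm 0.365 turn 1.4
```

>>> send_rows([
  [-0.0295, 0.312, -0.002, 1.4, 1],
  [-0.0295, 0.312, -0.002, 1.4, 1],
  [-0.0295, 0.312, -0.002, 1.4, 1],
  [-0.0295, 0.312, -0.002, 1.4, 1],
  [-0.0295, 0.312, -0.002, 1.4, 1],
  [-0.0295, 0.312, -0.002, 1.4, 1],
  [-0.0295, 0.312, -0.002, 1.4, 1],
  [-0.0295, 0.312, -0.002, 1.4, 1],
  [-0.0295, 0.312, -0.002, 1.4, 1],
])

```text
time: 10.35
eef_pos: [0.5245, -0.1711, 0.2499]
tcp_rot: [0.995, 0.1, -0.0, -0.001]
contact_force: [-0.4, -0.1, -0.2]
opening: 1.005
finger_force: 0.0
```

```bash
python3 - <<'E'
from h import *
go((.5245,-.172,.061,.2))
E
```

```text
t 10.35 p [ 0.5245 -0.1711  0.2499] phi 0.199 q [-0.5   0.01  1.87  0.    1.27  0.87] F [-0.4 -0.1 -0.2]
(0.5245, -0.172, 0.061, 0.2) shift [-1.000e-04  1.100e-03  1.889e-01] norm 0.189 turn -0.0
```

>>> send_rows([
  [0, 0.001, 0.05, 0, 1],
  [0, 0.001, 0.1, 0, 1],
  [0, 0.001, 0.15, 0, 1],
  [0, 0.001, 0.189, 0, 1],
  [0, 0.001, 0.189, 0, 1],
  [0, 0.001, 0.189, 0, 0.3],
  [0, 0.001, 0.189, 0, -0.2],
  [0, 0.001, 0.189, 0, -0.7],
  [0, 0.001, 0.189, 0, -0.7],
  [0, 0.001, 0.189, 0, -0.7],
  [0, 0.001, 0.189, 0, -0.7],
  [0, 0.001, 0.189, 0, -0.7],
], squeeze=50)

```text
time: 11.55
eef_pos: [0.5264, -0.1736, 0.0638]
tcp_rot: [0.995, 0.099, 0.002, 0.001]
contact_force: [-1.6, 0.8, 7.2]
opening: 0.365
finger_force: 55.0
```

```bash
python3 - <<'E'
from h import *
import cv2
go()
im=ctrl.read_camera("scene")[:,:,::-1][130:272,200:340]
cv2.imwrite("pics/s4.png",cv2.resize(im,None,fx=4,fy=4,interpolation=cv2.INTER_CUBIC))
# arc from rest: grip relative hinge, tool axes x (=fixture x), z down
for k in range(1,14):
    a=1.3-.1*k; print(k,round(.12*(np.sin(1.3)-np.sin(a)),4),round(-.12*(np.cos(a)-np.cos(1.3)),4))
E
```

```text
t 11.55 p [ 0.5264 -0.1736  0.0638] phi 0.199 q [-0.5   0.24  1.99  0.    0.91  0.87] F [-1.6  0.8  7.2]
1 0.0038 -0.0114
2 0.0087 -0.0223
3 0.0147 -0.0327
4 0.0216 -0.0425
5 0.0295 -0.0515
6 0.0383 -0.0597
7 0.0479 -0.0669
8 0.0581 -0.0732
9 0.0689 -0.0784
10 0.0802 -0.0825
11 0.0918 -0.0855
12 0.1036 -0.0873
13 0.1156 -0.0879
```

View pics/s4.png

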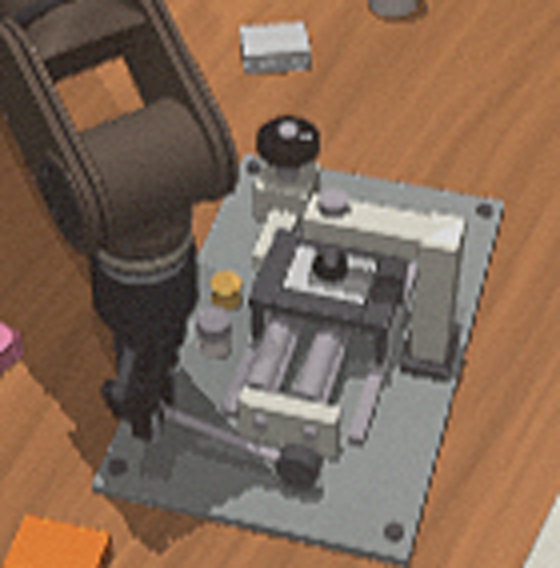

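The fingers pinch the drum by its flat ends (31 mm). Swing it along the arc.

>>> send_rows([
  [0.004, 0, -0.0115, 0, -0.7],
  [0.009, 0, -0.0225, 0, -0.7],
  [0.0145, 0, -0.0325, 0, -0.7],
  [0.0215, 0, -0.0425, 0, -0.7],
  [0.0295, 0, -0.0515, 0, -0.7],
  [0.038, 0, -0.0595, 0, -0.7],
  [0.048, 0, -0.067, 0, -0.7],
  [0.058, 0, -0.073, 0, -0.7],
  [0.069, 0, -0.0785, 0, -0.7],
  [0.08, 0, -0.0825, 0, -0.7],
  [0.092, 0, -0.0855, 0, -0.7],
  [0.1035, 0, -0.0875, 0, -0.7],
])

```text
time: 12.8
eef_pos: [0.6265, -0.1534, 0.1516]
tcp_rot: [0.995, 0.1, -0.001, 0.001]
contact_force: [-3.6, -4.3, 2.9]
opening: 0.362
finger_force: 54.5
```

```bash
python3 - <<'E'
from h import *
p,R,phi,s=st()
F=np.load("F.npy")
go();print("fix",fix(F,p),"hinge fix",fix(F,[.6388,-.1494,.04]),"moved",R.T@(p-[.5264,-.1736,.0638]),s["opening"])
E
```

```text
t 12.8 p [ 0.6265 -0.1534  0.1516] phi 0.2 q [-0.4   0.3   1.72 -0.    1.12  0.98] F [-3.6 -4.3  2.9]
fix [[ 0.00692002 -0.16838378  0.15157131]] hinge fix [[ 0.01976026 -0.16693894  0.04      ]] moved [ 0.1019517   0.00019082 -0.08797401] 0.3621905138848934
```

>>> send_rows([
  [0.007, 0, -0.0005, 0, -0.7],
  [0.0135, 0, -0.0005, 0, -0.7],
  [0.0135, 0, -0.0005, 0, -0.7],
  [0.0135, 0, -0.0005, 0, -0.7],
])

```text
time: 13.2
eef_pos: [0.6404, -0.1506, 0.1523]
tcp_rot: [0.995, 0.1, 0.0, 0.001]
contact_force: [-2.7, -3.3, 5.4]
opening: 0.362
finger_force: 54.8
```

```bash
python3 - <<'E'
from h import *
import cv2
p,R,phi,s=st()
F=np.load("F.npy")
go();print("fix",fix(F,p),"moved",R.T@(p-[.5264,-.1736,.0638]),s["opening"])
a=ctrl.read_camera("scene")[:,:,::-1][130:272,200:340]
b=ctrl.read_camera("top")[:,:,::-1][120:230,185:320]
a=cv2.resize(a,(395,400),interpolation=cv2.INTER_CUBIC);b=cv2.resize(b,(400,326),interpolation=cv2.INTER_CUBIC)
b=cv2.copyMakeBorder(b,0,74,0,0,cv2.BORDER_CONSTANT)
cv2.imwrite("pics/s5.png",np.hstack([a,b]))
E
python3 meas.py
```

```text
t 13.2 p [ 0.6404 -0.1506  0.1523] phi 0.2 q [-0.38  0.33  1.69 -0.    1.12  0.99] F [-2.7 -3.3  5.4]
fix [[ 0.02106965 -0.16838656  0.152326  ]] moved [ 0.11634051  0.00024972 -0.08844094] 0.36217086656498254
t 13.3 p [ 0.6402 -0.1506  0.1524] phi 0.2 q [-0.38  0.33  1.69 -0.    1.12  0.99] F [-2.4 -3.6  6.6]
scene mould (array([], dtype=float64), array([], dtype=float64))
top mould (array([-23.5]), array([27.]))
top arm (array([-14.]), array([17.]))
```

View pics/s5.png

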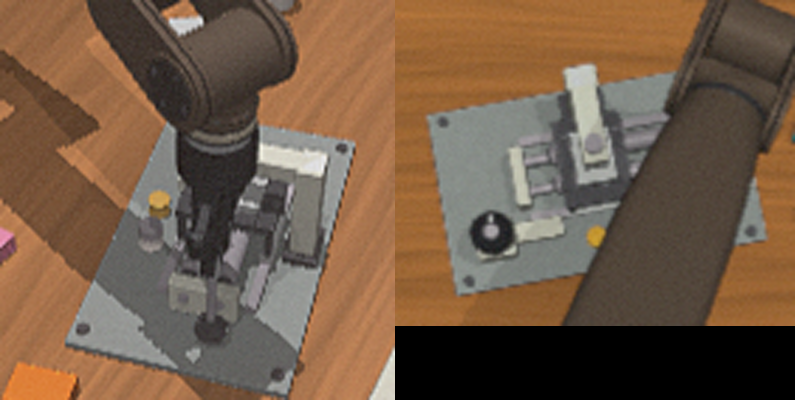

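The lever stands upright: the grip moved 116 mm along fixture x and 88 mm up, and it is within about 0.01 rad of vertical. The mould is still centred (1.75 against 1.5 mm), the jar and bobbin have not moved, and the hand is still holding the grip. Handing in.

```bash
python3 -c "
from plant import ctrl
print(ctrl.sign_off())"
```

```text
the job is handed in; nothing more can be done
None
```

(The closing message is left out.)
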